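Hold a graphite pad flush on a tilted bench torch

ROBOT

A 7-joint arm with a two-finger parallel gripper is mounted at the origin on the work surface. World frame = base frame: x ahead of the robot, y to its left, z up, the work surface at z = 0. Lengths are in m, angles in rad, forces in N, time in s.
With the tool pointing down it reaches from about 0.4 to 0.85 m from the base axis. Payload 6.9 kg.
Tool frame: the origin (TCP) lies midway between the tips of the shut fingers; the grasp point (between the pads) lies 19 mm behind it (bot.grip_point_offset is the distance from the TCP to the grasp point, in m); z points along the fingers, y is the line along which they close (so a half turn about z gives the same grasp; the last joint's range is limited). The gripper opens to 85 mm and grips with 20 to 120 N. Pads are 22 mm wide; open, the fingers measure 114 mm over their backs; the gripper's body (76 mm by 85 mm) begins 54 mm behind the grasp point. The pads swing forward as they close: fully open they stand 13 mm farther back than shut.
Start: joints at [-1.196, 0.507, -0.238, 1.5, 0.126, 1.149, -0.155], TCP at [0.166, 0.603, 0.231] pointing down, gripper open.
Joint ranges: [-3.08, 3.08], [-0.24, 2.05], [-1.43, 1.35], [0, 2.5], [-1.52, 4.66], [0.17, 1.96], [-2.89, 2.89]. Speed limits (rad/s): [2.39, 2.39, 3.14, 3.14, 3.14, 3.14, 3.14].

INTERFACE

Orientations are given as a unit quaternion [x, y, z, w].
In Python, from bench import state, vision, order, bot gives the robot as it stands.
- The arm moves only by the tool carry_out, never from a script. Its argument "moves" is a list of rows, each an object of numbers: "x", "y", "z": the shift along the world's x, y, z in cm; "yaw": the turn about the world's z in degrees; "hand": the opening, from 0 (shut) to 1 (fully open). A call has 1 to 12 rows; each row is the pose to reach, as a shift and turn from the pose commanded when the call began; what a row does not reach only later rows make up. A row lasts 1/8 s, in which the tool goes at most 62.5 mm and 10.7 degrees, less where a joint would pass 70% of its speed; a pose out of reach is approached as far as the arm can. A call with a gripper value outside its range is refused whole. The fingers move at their own pace and stop on an object; the grip force is fixed at half the most. Time passes only in rows, so rows that repeat a pose let the fingers close. It gives the time, the measured TCP pose, the force, the opening and the grip force at its end, in the units of the state.
- state(): the state, without advancing time (a new reading comes with each control period).
- vision.snapshot(name): name is "scene" or "side" or "wrist"; returns a dict with "pixels" (384x512x3 uint8, red, green, blue), "depth" (384x512 float32, m along the optical axis (not along the pixel's ray), 0 where there is no reading), "fovy" (degrees; the focal length in pixels is half the picture's height over the tangent of half this angle, whatever the lens; pixels are square), "cx", "cy" (the principal point, pixels), "D" ([k1, k2, p1, p2, k3] as OpenCV has them; the pictures are not rectified), "R" (3x3) and "t" (3): a world point X has camera coordinates R X + t. Camera axes: x right, y down, z forward; pixel columns grow to the right and rows downward; lengths in m; the calibration is good to about 2 mm. A picture is of the moment at which its call begins.
- order.close_job(): hands the job in; it is judged then, once.
The state is a dict: "time": time; "q": joint angles; "joint_velocities": joint speeds; "effort": joint torques, N m; "ee_pos": TCP position; "orientation": TCP orientation; "ft_force": force on the tool from outside, world axes, zero at the start; "moment": the same for the moment, N m; "grip_width": finger opening in m; "grasp_force": force on a finger pad.
Only numpy, scipy, OpenCV 4.12 (cv2) and the standard library are available. Lean on these libraries where they do the work, as an engineer would, in place of code of your own. Each camera call takes 0.05 s, during which the arm holds its last target. There are 200 camera calls.

TASK

The bench torch is getting a new marver: pick up the loose graphite pad and lay it on the torch's tilted mounting plate, centred and square with the plate, long side along the barrel, and flush over the whole face. Keep it in the gripper and finish while holding it there with a light, steady push, so that a colleague can drive its screws from below; the program finishes while still holding the pad. Do not press hard (graphite chips), do not shift the torch's set tilt, and leave the paddle, rod rest and marker where they are.

Things in the scene. Friction and masses are not known exactly. Their poses are not given: they have to be found in the camera images.
- pad: The new marver pad: a plain flat matt-black graphite slab, 75 (x) x 50 (y) x 14 (z) mm, about 95 g, lying loose and flat on the bench. Origin: centre of its underside; x along its long side, z up through its thickness (upper face at z = +14 mm). Two brass screw inserts in its underside take the screws, so that face goes on the plate; the same either way round.
- mount_plate (a point): Bright bare aluminium plate on top of the torch head, 70 (x) x 46 (y) x 4 mm, with two dark screw slots. Origin: centre of its upper face, 0.16 to 0.19 m above the bench; z: outward normal; x: along the barrel to the burner tip, sloping up 12 to 29 degrees (differs every time); y: level. A centred pad overhangs it 2.5 mm at the ends, 2 mm at the sides. No torch part rises above this face.
- torch: Fixed foot of the torch: dark steel plate 115 x 90 x 4 mm with two upright slotted straps, 130 mm high, that carry the tilting head. Origin: centre of its underside; x: where the burner points, seen from above.
- torch_head: Tilting head of the torch, all below the mounting plate it carries: steel barrel, brass tip reaching 100 mm ahead of the pivot, brass manifold with red and green valve knobs and barbs to 112 mm behind it. Origin: on the pivot, 115 mm above the bench; x along the barrel, z to the plate, which lies at x 12, z 72 mm. Clamped at its tilt, but slips beyond about 4 N m.
- paddle: Bystander: a graphite hand paddle lying along its x axis, 55 mm wide black blade (80 mm long) at +x and round wooden handle at -x, 230 mm long in all, 28 mm high. Origin on the bench under its middle.
- rod_rest: Bystander: a glass-rod rest, dark wooden block 60 x 50 x 30 mm with an upright steel plate to 80 mm high. Origin: centre of its underside.
- marker: Bystander: a white paint marker with a black cap at +x, lying along its x axis, 130 mm long, 18 mm thick. Origin on the bench under its middle.

How it is judged:
On the way, in this order (a step that is already met when the one before it is completed fails the run):
1. the pad is lifted off the bench in the gripper (height (world z) of pad above 0.04 m and contact force between the fingers and pad above 1 N), for 0.2 s.
2. the gripped pad touches the mounting plate (contact force between pad and torch_head above 0.5 N and contact force between the fingers and pad above 1 N), for 0.05 s.
At the end, for the whole second after the job is handed in: Pad flush on the plate: parallel within 2.6 degrees, faces within 2 mm, centred within 7 mm along and 6 mm across, square within 6 degrees, held by the fingers and pushed on with 1.5 to 25 N, at rest; plate within 5 mm and bystanders within 20 mm of where they were (angle between the z axis of pad and the z axis of mount_plate, either way round below 0.045 rad and angle between the x axis of pad and the x axis of mount_plate, either way round below 0.1 rad and x of pad in the frame of mount_plate between -0.007 and 0.007 m and y of pad in the frame of mount_plate between -0.006 and 0.006 m and z of pad in the frame of mount_plate between -0.0025 and 0.0022 m and contact force between pad and torch_head between 1.5 and 25 N and contact force between the fingers and pad above 2 N and height (world z) of pad above 0.12 m and linear speed of pad below 0.02 m/s and distance of mount_plate from where it was at the start of the episode below 0.005 m and distance of each of paddle, rod_rest, marker from where it was at the start of the episode below 0.02 m); the arm keeps its last pose, push and grip.
It fails at once if the pad is pressed hard (over 40 N) on the plate (contact force between pad and torch_head above 40 N).
It fails at once if the torch's tilt is shifted (plate moved over 8 mm) (distance of mount_plate from where it was at the start of the episode above 0.008 m).
It fails at once if a bystander is moved (over 20 mm) (distance of any of paddle, rod_rest, marker from where it was at the start of the episode above 0.02 m).
It also fails if it takes over 58 s, if anything falls off the work surface, if the arm or the gripper's body presses on something with over 40 N, if the wrist force passes 120 N, or if a joint passes its speed limit or range.

## Working session

There is one attempt and no reset: what is moved stays moved. The work goes in short steps, Python scripts to look and compute and a tool call to move; the robot and the scene stay as the last step left them, time stands still between calls to the robot, and variables do not carry over. Pictures are saved under pics/ and viewed, at most 10 in all, crops included, and the job is handed in when it is done.

Besides the shell and the picture viewer there is one more tool, called after ">>>" as name(argument=value, ...), one argument or row to a line, values as JSON. carry_out: Moves the arm, as the interface text tells. Its arguments: {"type":"object","properties":{"moves":{"type":"array"}},"required":["moves"]}

```bash
mkdir -p pics; cat > h.py <<'E'
import numpy as np, cv2
from bench import state, vision, order, bot
def snap(n,f=None):
    s=vision.snapshot(n)
    if f: cv2.imwrite('pics/'+f,s['pixels'][:,:,::-1])
    h=s['depth'].shape[0]; fl=h/2/np.tan(np.radians(s['fovy'])/2)
    s['K']=np.array([[fl,0,s['cx']],[0,fl,s['cy']],[0,0,1]]); s['R']=np.array(s['R']);s['t']=np.array(s['t'])
    u,v=np.meshgrid(np.arange(512.),np.arange(384.))
    p=cv2.undistortPoints(np.stack([u,v],-1).reshape(-1,1,2),s['K'],np.array(s['D'])).reshape(384,512,2)
    d=s['depth']; X=np.dstack([p[...,0]*d,p[...,1]*d,d])
    s['W']=(X-s['t'])@s['R']; s['W'][d==0]=np.nan
    return s
E
python3 - <<'E'
from h import *
a=snap('scene','a.png');b=snap('side','b.png');c=snap('wrist','c.png')
np.savez('s0.npz',**{k+n:s[n] for k,s in zip('abc',(a,b,c)) for n in('W','pixels')})
cv2.imwrite('pics/all.png',cv2.resize(np.vstack([np.hstack([a['pixels'],b['pixels']]),np.hstack([c['pixels'],c['pixels']*0])]),(800,600))[:,:,::-1])
print(state()); print(bot.grip_point_offset,[x for x in dir(bot) if x[0]!='_'])
E
```

```text
{'time': 0.15, 'q': array([-1.19647828,  0.50815325, -0.23757011,  1.50090626,  0.12570623,
        1.14889461, -0.15480972]), 'joint_velocities': array([ 0.00102417, -0.00184124, -0.00139765, -0.00227513, -0.00185866,
       -0.00112282, -0.00053129]), 'effort': array([-3.16465739e-03, -6.21017790e+01, -2.18976259e+00, -2.49842423e+01,
        1.26527203e-02,  9.10238887e-03, -1.73303556e-05]), 'ee_pos': array([0.1659439 , 0.60217161, 0.23062406]), 'orientation': array([ 1.33992857e-01,  9.90982060e-01, -6.80794010e-04, -8.55506578e-05]), 'ft_force': array([ 0.04932558, -0.41777307, -0.0270633 ]), 'moment': array([-0.0544762 , -0.04025148,  0.01013806]), 'grasp_force': 0.0, 'grip_width': 0.08512338835157125}
0.0187 ['IKError', 'grip_point_offset']
```

View pics/all.png

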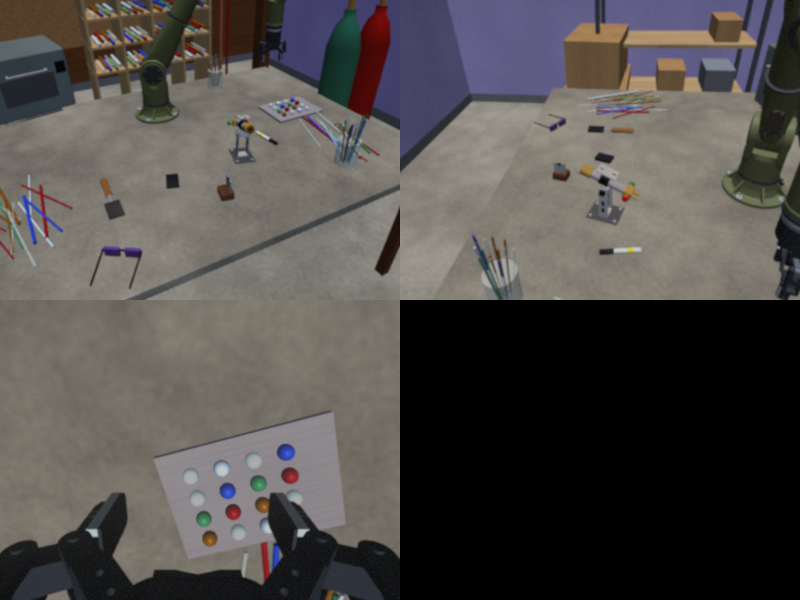

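Scene view (full-res pixels): pad at about (220,231), torch head (308,160), rod rest (290,240), paddle (145,255), marker (340,178). Side view: plate at about (264,218), pad (261,201).

```bash
python3 - <<'E'
from h import *
z=np.load('s0.npz')
def box(P,n):
    r=cv2.minAreaRect((P[:,:2]*1000).astype(np.float32)); print(n,len(P),np.round(r[0]),np.round(r[1]),round(r[2],1),'z',np.round(np.percentile(P[:,2],[5,50,95]),4))
for k,(u,v) in (('a',(220,231)),('b',(261,201))):
    W=z[k+'W'];g=z[k+'pixels'].max(2)
    m=(g<70).astype(np.uint8); n,l=cv2.connectedComponents(m[v-25:v+25,u-30:u+30])
    i=l[25,30];M=np.zeros_like(m,bool);M[v-25:v+25,u-30:u+30]=(l==i)&(i>0)
    P=W[M]; box(P,k+' all'); box(P[P[:,2]>.009],k+' top')
# heights of everything over bench
for k in 'ab':
    W=z[k+'W'].reshape(-1,3); m=(W[:,2]>.15)&(W[:,2]<.23)&(W[:,0]>.3)&(W[:,0]<.9)&(abs(W[:,1])<.6)
    print(k,m.sum(),W[m].mean(0) if m.any() else '')
    # objects map
    m=(W[:,2]>.012)&(W[:,2]<.25)&(W[:,0]>.25)&(W[:,0]<1.0)&(abs(W[:,1])<.6)
    q=W[m]; g=np.zeros((150,240),np.uint8); g[((q[:,0]-.25)*200).astype(int),((q[:,1]+.6)*200).astype(int)]=1
    n,l,s,c=cv2.connectedComponentsWithStats(cv2.dilate(g,np.ones((3,3))))
    for j in range(1,n):
        if s[j,4]>25: print(np.round([c[j,1]/200+.25,c[j,0]/200-.6],3),s[j,2:]*5)
for k,(x0,x1,y0,y1) in dict(a=(262,362,120,220),b=(215,325,190,295)).items():
    cv2.imwrite(f'pics/crop{k}.png',cv2.resize(z[k+'pixels'][y0:y1,x0:x1],None,fx=5,fy=5,interpolation=2)[:,:,::-1])
ia,ib=[cv2.resize(cv2.imread(f'pics/crop{k}.png'),(400,400)) for k in 'ab'];cv2.imwrite('pics/crop.png',np.hstack([ia,ib]))
E
```

```text
a all 262 [ 599. -152.] [45. 77.] 68.9 z [nan nan nan]
a top 223 [ 599. -152.] [45. 77.] 68.7 z [0.0095 0.0119 0.0149]
b all 196 [ 592. -141.] [42. 78.] 57.2 z [nan nan nan]
b top 166 [ 592. -146.] [50. 74.] 68.8 z [0.0107 0.0144 0.0174]
a 688 [0.70379947 0.36046471 0.17819226]
[0.332 0.548] [  80  165 1625]
[0.496 0.356] [ 45 140 755]
[0.551 0.18 ] [  85  210 2170]
[ 0.604 -0.399] [  65  240 2270]
[ 0.536 -0.566] [ 75 110 530]
[ 0.595 -0.156] [  75  100 1060]
[ 0.661 -0.586] [ 30  50 200]
[ 0.76  -0.012] [ 70  80 900]
[0.801 0.544] [ 110  115 1900]
[ 0.896 -0.444] [ 180  175 1815]
b 1672 [0.68135124 0.36186388 0.18026202]
[0.494 0.364] [ 55 140 860]
[0.531 0.197] [ 110  220 2725]
[ 0.526 -0.566] [ 80 125 615]
[ 0.602 -0.395] [  80  245 2435]
[ 0.59  -0.151] [  85   95 1145]
[ 0.641 -0.585] [ 35  75 240]
[0.75  0.004] [ 65  80 690]
[0.798 0.548] [ 100  115 1820]
[ 0.89 -0.44] [ 175  180 1655]
```

View pics/crop.png

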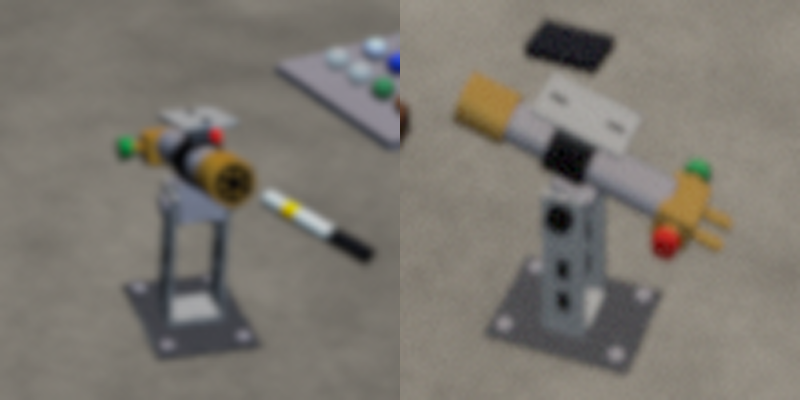

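Left crop: burner tip (brass ring) points toward the scene camera, plate above. Right: plate sloping up to upper left. The torch is at about (0.54, 0.19) and the pad at (0.597, -0.149). I'll fit the plate.

```bash
cat >> h.py <<'E'
def plate(W,pix,lo=.13,hi=.24,c=(.545,.19),r=.09,bright=150):
    g=pix.min(2).astype(int); sat=pix.max(2)-g
    m=(W[...,2]>lo)&(W[...,2]<hi)&(np.hypot(W[...,0]-c[0],W[...,1]-c[1])<r)&(sat<40)&(g>bright)
    n,l,s,_=cv2.connectedComponentsWithStats(m.astype(np.uint8)); m=l==1+np.argmax(s[1:,4])
    m=cv2.morphologyEx(m.astype(np.uint8),cv2.MORPH_CLOSE,np.ones((9,9)))>0
    P=W[m]; P=P[~np.isnan(P[:,0])]
    for _ in range(5):
        o=np.median(P,0); A=np.linalg.lstsq(np.c_[P[:,:2]-o[:2],np.ones(len(P))],P[:,2],rcond=None)[0]
        e=P[:,2]-np.c_[P[:,:2]-o[:2],np.ones(len(P))]@A; P=P[abs(e)<max(.002,2.5*e.std())]
    nrm=np.array([-A[0],-A[1],1]);nrm/=np.linalg.norm(nrm)
    ax=np.array([A[0],A[1],0]);ax/=np.linalg.norm(ax);y=np.cross([0,0,1],ax);x=np.cross(y,nrm)
    q=np.c_[(P-P.mean(0))@x,(P-P.mean(0))@y]
    r=cv2.minAreaRect((q*1000).astype(np.float32)); cc=np.array(r[0])/1000
    C=P.mean(0)+x*cc[0]+y*cc[1]
    print('plate n',len(P),'C',C.round(4),'tilt',np.degrees(np.arccos(nrm[2])).round(2),'yaw',np.degrees(np.arctan2(ax[1],ax[0])).round(2),'rect',np.round(r[1],1),round(r[2],1),'res',e.std().round(4))
    return m
def padrect(W,pix,c,zlo=.009,zhi=.02,dark=70):
    m=(pix.max(2)<dark)&(W[...,2]>zlo)&(W[...,2]<zhi)&(np.hypot(W[...,0]-c[0],W[...,1]-c[1])<.06)
    P=W[m]; r=cv2.minAreaRect((P[:,:2]*1000).astype(np.float32)); b=cv2.boxPoints(r); e=max([b[1]-b[0],b[2]-b[1]],key=np.linalg.norm)
    print('pad n',len(P),np.round(r[0],1),np.round(r[1],1),'long dir',np.degrees(np.arctan2(e[1],e[0])).round(1)%180,'z',np.median(P[:,2]).round(4))
    return m
E
python3 - <<'E'
from h import *
z=np.load('s0.npz')
for k in 'ab':
    for b in (110,130,150): plate(z[k+'W'],z[k+'pixels'],bright=b)
    padrect(z[k+'W'],z[k+'pixels'],(.597,-.149))
    W=z[k+'W'];m=(W[...,2]>.01)&(W[...,2]<.1)&(abs(W[...,0]-.75)<.08)&(abs(W[...,1])<.08)
    print('rest',np.nanpercentile(W[m],[2,98],axis=0).round(3).tolist())
s=vision.snapshot('wrist');print('cam',(-np.array(s['R']).T@s['t']).round(3),s['fovy'],np.array(s['R'])[2].round(2))
E
```

```text
plate n 97 C [0.4076 0.2558 0.0965] tilt 28.83 yaw -14.4 rect [ 52.5 438.3] 80.9 res 0.0065
plate n 59 C [0.5537 0.1903 0.1864] tilt 18.0 yaw -15.27 rect [68.6 44.4] 2.9 res 0.0006
plate n 39 C [0.5526 0.193  0.1858] tilt 18.72 yaw -16.87 rect [38.7 67.7] 89.6 res 0.0005
pad n 223 [ 599.3 -151.5] [45.3 76.9] long dir 158.7 z 0.0119
rest [[0.733, -0.033, 0.012], [0.792, 0.012, 0.078]]
plate n 670 C [0.5073 0.1073 0.0985] tilt 39.0 yaw 45.95 rect [310.7 120.1] 19.1 res 0.0186
plate n 610 C [0.5503 0.089  0.1113] tilt 40.21 yaw 46.33 rect [303.4 120. ] 42.5 res 0.0177
plate n 274 C [0.5479 0.1936 0.1879] tilt 17.95 yaw -12.06 rect [45.  66.7] 87.7 res 0.0012
pad n 166 [ 591.9 -145.8] [49.8 74.5] long dir 158.8 z 0.0144
rest [[0.725, -0.016, 0.011], [0.786, 0.026, 0.08]]
cam [0.091 0.624 0.374] 63.29615893403215 [ 0.29 -0.08 -0.95]
```

>>> carry_out(
  moves=[
    {"x": 3, "y": -3, "z": 4},
    {"x": 7, "y": -7, "z": 8},
    {"x": 11, "y": -11, "z": 12},
    {"x": 15, "y": -15, "z": 12},
    {"x": 19, "y": -19, "z": 12},
    {"x": 23, "y": -23, "z": 12},
    {"x": 27, "y": -27, "z": 12},
    {"x": 31, "y": -32, "z": 12},
    {"x": 35, "y": -37, "z": 12},
    {"x": 38, "y": -41, "z": 12},
    {"x": 38, "y": -41, "z": 12},
    {"x": 38, "y": -41, "z": 12},
  ],
)

```text
invalid input
```

```bash
python3 - <<'E'
from h import *
s=snap('wrist','w1.png');print(state()['ee_pos'],state()['orientation'])
for b in (110,130,150): plate(s['W'],s['pixels'],c=(.551,.192),bright=b,lo=.15)
E
```

```text
[0.16595038 0.60232162 0.23088075] [ 1.34002681e-01  9.90980881e-01 -4.13047987e-04 -6.61847107e-05]Traceback (most recent call last):
  File "<stdin>", line 3, in <module>
  File "h.py", line 16, in plate
    n,l,s,_=cv2.connectedComponentsWithStats(m.astype(np.uint8)); m=l==1+np.argmax(s[1:,4])
                                                                         ~~~~~~~~~^^^^^^^^^
    return _wrapfunc(a, 'argmax', axis=axis, out=out, **kwds)
    return bound(*args, **kwds)
ValueError: attempt to get argmax of an empty sequence
```

View pics/w1.png

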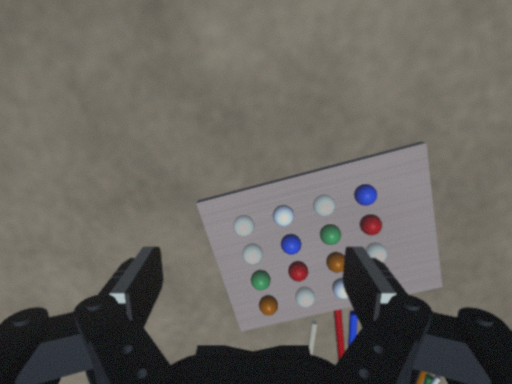

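The move was refused, so the picture still shows the start view (tray of beads). I'll give every key in each row.

>>> carry_out(
  moves=[
    {"x": 3, "y": -3, "z": 4, "yaw": 0, "hand": 1},
    {"x": 7, "y": -7, "z": 8, "yaw": 0, "hand": 1},
    {"x": 11, "y": -11, "z": 12, "yaw": 0, "hand": 1},
    {"x": 15, "y": -15, "z": 12, "yaw": 0, "hand": 1},
    {"x": 19, "y": -19, "z": 12, "yaw": 0, "hand": 1},
    {"x": 23, "y": -23, "z": 12, "yaw": 0, "hand": 1},
    {"x": 27, "y": -27, "z": 12, "yaw": 0, "hand": 1},
    {"x": 31, "y": -32, "z": 12, "yaw": 0, "hand": 1},
    {"x": 35, "y": -37, "z": 12, "yaw": 0, "hand": 1},
    {"x": 38, "y": -41, "z": 12, "yaw": 0, "hand": 1},
    {"x": 38, "y": -41, "z": 12, "yaw": 0, "hand": 1},
    {"x": 38, "y": -41, "z": 12, "yaw": 0, "hand": 1},
  ],
)

```text
time: 1.75
ee_pos: [0.5456, 0.1931, 0.3511]
orientation: [0.134, 0.991, 0.0, -0.0]
ft_force: [-0.2, 1.0, -0.1]
grip_width: 0.0855
grasp_force: 0.0
```

```bash
python3 - <<'E'
from h import *
s=snap('wrist','w2.png');print(state()['ee_pos'],state()['orientation'])
for b in (90,110,130,150): plate(s['W'],s['pixels'],c=(.551,.192),bright=b,lo=.15)
E
```

```text
[0.54529224 0.19382835 0.35121885] [ 1.33166306e-01  9.91093580e-01  3.49576657e-04 -3.59058131e-04]
plate n 3064 C [0.5469 0.1937 0.1879] tilt 17.86 yaw -15.34 rect [44.9 69.4] 90.0 res 0.0007
plate n 3062 C [0.5469 0.1937 0.1879] tilt 17.86 yaw -15.36 rect [44.9 69.4] 90.0 res 0.0007
plate n 3044 C [0.5469 0.1937 0.1879] tilt 17.85 yaw -15.36 rect [69.4 44.9] 0.0 res 0.0007
plate n 2353 C [0.5469 0.1931 0.1879] tilt 17.87 yaw -15.03 rect [43.7 69.2] 89.8 res 0.0007
```

View pics/w2.png

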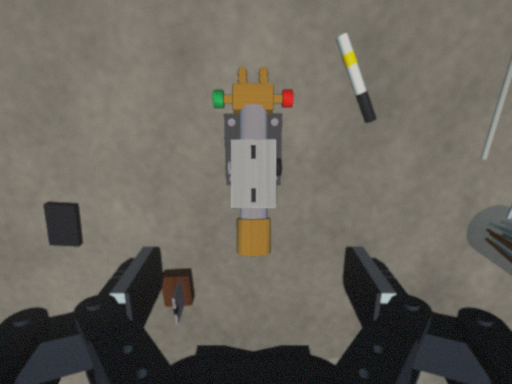

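Clear view from above: plate spans about (232-276, 138-208), tip pointing down in the image. Pad is at (63,224) and rod rest at (177,290). The tool yaw already matches the plate (-15.4°) and the tilt is 17.9°. Next I'll go over the pad.

>>> carry_out(
  moves=[
    {"x": 0, "y": -5, "z": 0, "yaw": -2, "hand": 1},
    {"x": 0, "y": -11, "z": 0, "yaw": -4, "hand": 1},
    {"x": 0, "y": -17, "z": 0, "yaw": -6, "hand": 1},
    {"x": 0, "y": -23, "z": 0, "yaw": -6, "hand": 1},
    {"x": 0, "y": -29, "z": 0, "yaw": -6, "hand": 1},
    {"x": 1, "y": -34, "z": -3, "yaw": -6, "hand": 1},
    {"x": 2, "y": -34, "z": -8, "yaw": -6, "hand": 1},
    {"x": 3, "y": -34, "z": -12, "yaw": -6, "hand": 1},
    {"x": 3, "y": -34, "z": -15, "yaw": -6, "hand": 1},
    {"x": 3, "y": -34, "z": -15, "yaw": -6, "hand": 1},
    {"x": 3, "y": -34, "z": -15, "yaw": -6, "hand": 1},
  ],
)

```text
time: 3.18
ee_pos: [0.5768, -0.1466, 0.2028]
orientation: [0.185, 0.983, 0.0, 0.001]
ft_force: [-0.6, 1.2, -0.8]
grip_width: 0.0855
grasp_force: 0.0
```

```bash
python3 - <<'E'
from h import *
s=snap('wrist','w3.png');st=state();q=st['orientation'];print(st['ee_pos'],'tool -x dir',np.degrees(2*np.arctan2(q[1],q[0]))-180)
for d in (50,70,90): padrect(s['W'],s['pixels'],(.597,-.149),dark=d)
W=s['W'];b=W[(abs(W[...,0]-.6)<.08)&(abs(W[...,1]+.15)<.08)&(abs(W[...,2])<.006)];print('bench z',np.median(b[:,2]))
E
```

```text
[ 0.57697132 -0.1469525   0.20311033] tool -x dir -21.34148955594685
pad n 36 [ 557.5 -137.6] [44.   0.5] long dir 71.3 z 0.0117
pad n 1588 [ 592.1 -149.8] [47.9 73.9] long dir 161.5 z 0.0147
pad n 2945 [ 592.8 -149.7] [49.7 75.3] long dir 161.1 z 0.0147
bench z 0.0007229565064874874
```

>>> carry_out(
  moves=[
    {"x": 0.4, "y": 0.1, "z": -5, "yaw": 2.4, "hand": 1},
    {"x": 0.4, "y": 0.1, "z": -10, "yaw": 2.4, "hand": 1},
    {"x": 0.4, "y": 0.1, "z": -14, "yaw": 2.4, "hand": 1},
    {"x": 0.4, "y": 0.1, "z": -17, "yaw": 2.4, "hand": 1},
    {"x": 0.4, "y": 0.1, "z": -18.5, "yaw": 2.4, "hand": 1},
    {"x": 0.4, "y": 0.1, "z": -18.5, "yaw": 2.4, "hand": 1},
    {"x": 0.4, "y": 0.1, "z": -18.5, "yaw": 2.4, "hand": 1},
  ],
)

```text
time: 4.1
ee_pos: [0.5812, -0.1468, 0.0179]
orientation: [0.165, 0.986, -0.0, 0.001]
ft_force: [-0.2, 0.6, -0.1]
grip_width: 0.0855
grasp_force: 0.0
```

```bash
python3 - <<'E'
from h import *
s=snap('wrist','w4.png');st=state();q=st['orientation'];print(st['ee_pos'],'tool -x dir',np.degrees(2*np.arctan2(q[1],q[0]))-180)
for d in (70,90): padrect(s['W'],s['pixels'],(.593,-.149),dark=d)
E
```

```text
[ 0.58111257 -0.14671624  0.01787886] tool -x dir -19.001473349220504
pad n 11500 [ 592.8 -149.5] [49.1 75.6] long dir 161.1 z 0.0147
pad n 11684 [ 592.8 -149.5] [50.  75.6] long dir 161.2 z 0.0147
```

View pics/w4.png

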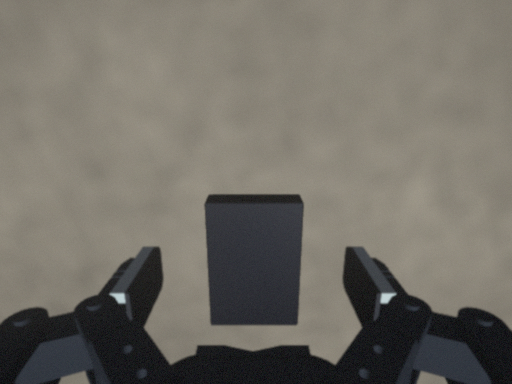

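The pad lies centred between the open fingers at (206-302, 195-325). I'll lower and close.

>>> carry_out(
  moves=[
    {"x": 0, "y": 0.1, "z": -1, "yaw": 0, "hand": 1},
    {"x": 0, "y": 0.1, "z": -1.7, "yaw": 0, "hand": 1},
    {"x": 0, "y": 0.1, "z": -1.7, "yaw": 0, "hand": 0.7},
    {"x": 0, "y": 0.1, "z": -1.7, "yaw": 0, "hand": 0.6},
    {"x": 0, "y": 0.1, "z": -1.7, "yaw": 0, "hand": 0.3},
    {"x": 0, "y": 0.1, "z": -1.7, "yaw": 0, "hand": 0.3},
    {"x": 0, "y": 0.1, "z": -1.7, "yaw": 0, "hand": 0.3},
    {"x": 0, "y": 0.1, "z": -1.7, "yaw": 0, "hand": 0.3},
  ],
)

```text
time: 5.15
ee_pos: [0.5802, -0.1456, -0.0003]
orientation: [0.165, 0.986, -0.0, 0.0]
ft_force: [-1.6, 0.2, 5.4]
grip_width: 0.0485
grasp_force: 62.8
```

>>> carry_out(
  moves=[
    {"x": 0, "y": 0, "z": 2, "yaw": 0, "hand": 0.3},
    {"x": 0, "y": 0, "z": 6, "yaw": 0, "hand": 0.3},
    {"x": 0, "y": 0, "z": 12, "yaw": 0, "hand": 0.3},
    {"x": -0.5, "y": 0, "z": 18, "yaw": 0, "hand": 0.3},
    {"x": -1, "y": 0, "z": 24, "yaw": 0, "hand": 0.3},
    {"x": -1, "y": 0, "z": 28, "yaw": 0, "hand": 0.3},
    {"x": -1, "y": 0, "z": 28, "yaw": 0, "hand": 0.3},
    {"x": -1, "y": 0, "z": 28, "yaw": 0, "hand": 0.3},
  ],
)

```text
time: 6.15
ee_pos: [0.5694, -0.1452, 0.278]
orientation: [0.165, 0.986, 0.0, -0.001]
ft_force: [0.0, 0.1, -1.5]
grip_width: 0.0484
grasp_force: 62.2
```

```bash
cat >> h.py <<'E'
def held(s,dark=80):
    """pad's upper face relative to the TCP: x ahead (tool -x), y left, z up; mm"""
    st=state();q=st['orientation'];a=2*np.arctan2(q[1],q[0])-np.pi
    Z=np.array([[np.cos(a),np.sin(a),0],[-np.sin(a),np.cos(a),0],[0,0,1]])
    L=(s['W']-st['ee_pos'])@Z.T*1000
    m=(s['pixels'].max(2)<dark)&(abs(L[...,0]-10)<55)&(abs(L[...,1])<23)&(abs(L[...,2]-14)<25)
    P=L[m]
    for _ in range(6):
        A=np.linalg.lstsq(np.c_[P[:,:2],np.ones(len(P))],P[:,2],rcond=None)[0];e=P[:,2]-np.c_[P[:,:2],np.ones(len(P))]@A;P=P[abs(e)<max(1.2,2*e.std())]
    print('TCP',st['ee_pos'].round(4),'yaw',np.degrees(a).round(2),'n',len(P),'res',e.std().round(2),'pitch up',np.degrees(np.arctan(A[0])).round(2),'roll',np.degrees(np.arctan(A[1])).round(2),'x',np.percentile(P[:,0],[.5,99.5]).round(1),'y',np.percentile(P[:,1],[.5,99.5]).round(1),'z at x=0',A[2].round(1),'F',st['ft_force'].round(1))
E
python3 - <<'E'
from h import *
s=snap('wrist','w5.png'); held(s)
E
```

```text
TCP [ 0.5692 -0.1451  0.2775] yaw -18.99 n 11969 res 0.5 pitch up -0.16 roll -0.03 x [-23.5  47.3] y [-22.8  22.7] z at x=0 15.6 F [ 0.4 -0.8 -1.7]
```

View pics/w5.png

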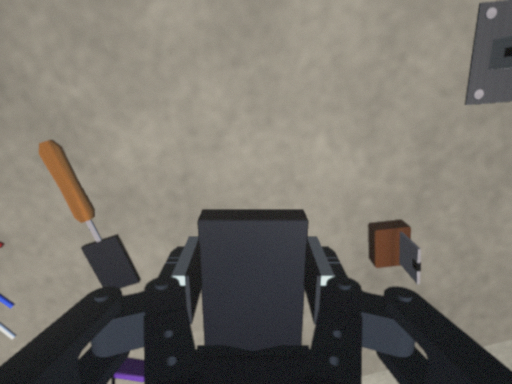

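Pad held flat at (200-306, 210-345), with paddle, rod rest and torch foot in view. Its centre is 13 mm ahead of the TCP. I'll carry it above the plate.

>>> carry_out(
  moves=[
    {"x": 0, "y": 5, "z": 0, "yaw": 1, "hand": 0.3},
    {"x": -0.5, "y": 10, "z": 0, "yaw": 2, "hand": 0.3},
    {"x": -1, "y": 15, "z": 0, "yaw": 3.6, "hand": 0.3},
    {"x": -1.5, "y": 20, "z": 0, "yaw": 3.6, "hand": 0.3},
    {"x": -2.5, "y": 25, "z": 0, "yaw": 3.6, "hand": 0.3},
    {"x": -3, "y": 30, "z": 0, "yaw": 3.6, "hand": 0.3},
    {"x": -3.7, "y": 34.3, "z": 0, "yaw": 3.6, "hand": 0.3},
    {"x": -3.7, "y": 34.3, "z": -2, "yaw": 3.6, "hand": 0.3},
    {"x": -3.7, "y": 34.3, "z": -5, "yaw": 3.6, "hand": 0.3},
    {"x": -3.7, "y": 34.3, "z": -5, "yaw": 3.6, "hand": 0.3},
    {"x": -3.7, "y": 34.3, "z": -5, "yaw": 3.6, "hand": 0.3},
  ],
)

```text
time: 7.58
ee_pos: [0.5331, 0.1975, 0.2293]
orientation: [0.134, 0.991, -0.0, -0.0]
ft_force: [0.2, -0.3, 0.6]
grip_width: 0.0484
grasp_force: 62.3
```

```bash
python3 - <<'E'
from h import *
s=snap('wrist'); held(s)
a=snap('scene')['pixels'][110:190,262:362]; b=snap('side')['pixels'][170:260,205:325]
cv2.imwrite('pics/d1.png',np.hstack([cv2.resize(i,(400,300),interpolation=2) for i in (a,b)])[:,:,::-1])
E
```

```text
TCP [0.5335 0.1975 0.2299] yaw -15.42 n 11956 res 0.5 pitch up -0.07 roll -0.09 x [-24.   46.9] y [-22.7  22.8] z at x=0 14.5 F [-0.7  0.3  0. ]
```

View pics/d1.png

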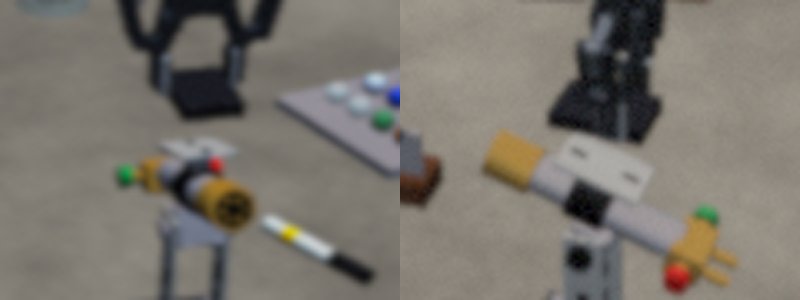

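The pad is held level just above the plate, aligned in both views. I'll descend to contact in small steps.

>>> carry_out(
  moves=[
    {"x": -0.1, "y": 0, "z": -1, "yaw": 0, "hand": 0.3},
    {"x": -0.1, "y": 0, "z": -2, "yaw": 0, "hand": 0.3},
    {"x": -0.1, "y": 0, "z": -2.6, "yaw": 0, "hand": 0.3},
    {"x": -0.1, "y": 0, "z": -2.8, "yaw": 0, "hand": 0.3},
    {"x": -0.1, "y": 0, "z": -3, "yaw": 0, "hand": 0.3},
    {"x": -0.1, "y": 0, "z": -3.1, "yaw": 0, "hand": 0.3},
    {"x": -0.1, "y": 0, "z": -3.2, "yaw": 0, "hand": 0.3},
    {"x": -0.1, "y": 0, "z": -3.2, "yaw": 0, "hand": 0.3},
  ],
)

```text
time: 8.72
ee_pos: [0.5321, 0.1976, 0.1975]
orientation: [0.134, 0.991, 0.0, 0.0]
ft_force: [-0.2, -0.2, -0.2]
grip_width: 0.0482
grasp_force: 62.4
```

>>> carry_out(
  moves=[
    {"x": 0, "y": 0, "z": -0.1, "yaw": 0, "hand": 0.3},
    {"x": 0, "y": 0, "z": -0.2, "yaw": 0, "hand": 0.3},
    {"x": 0, "y": 0, "z": -0.2, "yaw": 0, "hand": 0.3},
  ],
)

```text
time: 9.1
ee_pos: [0.532, 0.1977, 0.1962]
orientation: [0.134, 0.991, 0.0, 0.0]
ft_force: [-3.5, -0.1, 7.9]
grip_width: 0.0487
grasp_force: 63.4
```

>>> carry_out(
  moves=[
    {"x": 0, "y": 0, "z": -0.1, "yaw": 0, "hand": 0.3},
    {"x": 0, "y": 0, "z": -0.1, "yaw": 0, "hand": 0.3},
  ],
)

```text
time: 9.35
ee_pos: [0.532, 0.1977, 0.1957]
orientation: [0.134, 0.991, 0.0, 0.001]
ft_force: [-5.0, -1.0, 11.6]
grip_width: 0.0485
grasp_force: 63.8
```

>>> carry_out(
  moves=[
    {"x": 0, "y": 0, "z": -0.1, "yaw": 0, "hand": 0.3},
    {"x": 0, "y": 0, "z": -0.1, "yaw": 0, "hand": 0.3},
  ],
)

```text
time: 9.6
ee_pos: [0.532, 0.1978, 0.1948]
orientation: [0.134, 0.991, 0.0, 0.001]
ft_force: [-5.0, -1.4, 12.5]
grip_width: 0.0479
grasp_force: 64.0
```

>>> carry_out(
  moves=[
    {"x": 0, "y": 0, "z": -0.1, "yaw": 0, "hand": 0.3},
    {"x": 0, "y": 0, "z": -0.2, "yaw": 0, "hand": 0.3},
    {"x": 0, "y": 0, "z": -0.2, "yaw": 0, "hand": 0.3},
  ],
)

```text
time: 9.98
ee_pos: [0.5315, 0.198, 0.1927]
orientation: [0.134, 0.991, 0.0, 0.0]
ft_force: [-6.9, -1.1, 11.9]
grip_width: 0.0487
grasp_force: 64.3
```

```bash
python3 - <<'E'
from h import *
s=snap('wrist'); held(s)
E
```

```text
TCP [0.5315 0.198  0.1926] yaw -15.38 n 11408 res 0.52 pitch up 5.01 roll -0.02 x [-23.5  43.1] y [-22.8  22.7] z at x=0 15.4 F [-7.8 -0.1 12.2]
```

The pad pivots in the fingers as planned (5° so far at 12 N). Continuing.

>>> carry_out(
  moves=[
    {"x": 0, "y": 0, "z": -0.1, "yaw": 0, "hand": 0.3},
    {"x": 0, "y": 0, "z": -0.2, "yaw": 0, "hand": 0.3},
    {"x": 0, "y": 0, "z": -0.3, "yaw": 0, "hand": 0.3},
    {"x": 0, "y": 0, "z": -0.4, "yaw": 0, "hand": 0.3},
    {"x": 0, "y": 0, "z": -0.5, "yaw": 0, "hand": 0.3},
    {"x": 0, "y": 0, "z": -0.5, "yaw": 0, "hand": 0.3},
  ],
)

```text
time: 10.78
ee_pos: [0.5308, 0.1982, 0.1874]
orientation: [0.134, 0.991, 0.0, -0.001]
ft_force: [-7.9, -0.2, 11.3]
grip_width: 0.0485
grasp_force: 65.4
```

```bash
python3 - <<'E'
from h import *
s=snap('wrist'); held(s)
E
```

```text
TCP [0.5307 0.1982 0.1874] yaw -15.35 n 8755 res 0.52 pitch up 10.55 roll -0.11 x [-23.   39.5] y [-22.8  22.7] z at x=0 15.9 F [-8.1 -0.  11.2]
```

>>> carry_out(
  moves=[
    {"x": 0.05, "y": 0, "z": -0.1, "yaw": 0, "hand": 0.3},
    {"x": 0.1, "y": 0, "z": -0.2, "yaw": 0, "hand": 0.3},
    {"x": 0.15, "y": 0, "z": -0.3, "yaw": 0, "hand": 0.3},
    {"x": 0.15, "y": 0, "z": -0.4, "yaw": 0, "hand": 0.3},
    {"x": 0.15, "y": 0, "z": -0.4, "yaw": 0, "hand": 0.3},
  ],
)

```text
time: 11.45
ee_pos: [0.5311, 0.1984, 0.183]
orientation: [0.133, 0.991, 0.0, -0.002]
ft_force: [-11.0, 0.4, 11.7]
grip_width: 0.0484
grasp_force: 66.4
```

```bash
python3 - <<'E'
from h import *
s=snap('wrist'); held(s)
E
```

```text
TCP [0.5311 0.1984 0.183 ] yaw -15.33 n 10133 res 0.55 pitch up 15.3 roll -0.09 x [-22.7  36.3] y [-22.8  22.6] z at x=0 16.3 F [-11.6   1.   10.2]
```

>>> carry_out(
  moves=[
    {"x": 0, "y": 0, "z": -0.1, "yaw": 0, "hand": 0.3},
    {"x": 0, "y": 0, "z": -0.2, "yaw": 0, "hand": 0.3},
    {"x": 0, "y": 0, "z": -0.2, "yaw": 0, "hand": 0.3},
  ],
)

```text
time: 11.88
ee_pos: [0.5312, 0.1984, 0.1811]
orientation: [0.133, 0.991, 0.0, -0.002]
ft_force: [-10.5, 0.9, 11.7]
grip_width: 0.0481
grasp_force: 66.9
```

```bash
python3 - <<'E'
from h import *
s=snap('wrist'); held(s)
E
```

```text
TCP [0.5312 0.1984 0.1811] yaw -15.33 n 11695 res 0.55 pitch up 17.38 roll 0.04 x [-22.5  35. ] y [-22.8  22.6] z at x=0 16.4 F [-11.6  -0.6  12.3]
```

>>> carry_out(
  moves=[
    {"x": 0, "y": 0, "z": -0.05, "yaw": 0, "hand": 0.3},
    {"x": 0, "y": 0, "z": -0.1, "yaw": 0, "hand": 0.3},
    {"x": 0, "y": 0, "z": -0.1, "yaw": 0, "hand": 0.3},
  ],
)

```text
time: 12.3
ee_pos: [0.5312, 0.1983, 0.1807]
orientation: [0.133, 0.991, 0.0, -0.001]
ft_force: [-13.0, -0.8, 15.7]
grip_width: 0.0483
grasp_force: 67.5
```

```bash
python3 - <<'E'
from h import *
s=snap('wrist'); held(s)
E
```

```text
TCP [0.5312 0.1983 0.1807] yaw -15.35 n 11771 res 0.55 pitch up 17.74 roll 0.01 x [-22.5  34.7] y [-22.8  22.6] z at x=0 16.5 F [-11.8  -0.6  15.8]
```

Flush: pitch is 17.7° against the plate's 17.9°, and the force rose as the descent stalled. I'll ease the sideways load slightly.

>>> carry_out(
  moves=[
    {"x": -0.1, "y": 0, "z": 0, "yaw": 0, "hand": 0.3},
    {"x": -0.1, "y": 0, "z": 0, "yaw": 0, "hand": 0.3},
    {"x": -0.1, "y": 0, "z": 0, "yaw": 0, "hand": 0.3},
    {"x": -0.1, "y": 0, "z": 0, "yaw": 0, "hand": 0.3},
  ],
)

```text
time: 12.85
ee_pos: [0.5312, 0.1984, 0.1808]
orientation: [0.134, 0.991, 0.0, -0.0]
ft_force: [-9.3, 0.0, 14.3]
grip_width: 0.0489
grasp_force: 67.2
```

```bash
python3 - <<'E'
from h import *
s=snap('wrist','w6.png'); held(s)
a=snap('scene')['pixels'][110:190,262:362]; b=snap('side')['pixels'][170:260,205:325]
cv2.imwrite('pics/d2.png',np.hstack([cv2.resize(i,(400,300),interpolation=2) for i in (a,b)])[:,:,::-1])
E
```

```text
TCP [0.5312 0.1983 0.1807] yaw -15.35 n 11760 res 0.56 pitch up 17.8 roll -0.01 x [-22.5  34.7] y [-22.8  22.6] z at x=0 16.5 F [-9.8  0.1 14.5]
```

View pics/d2.png

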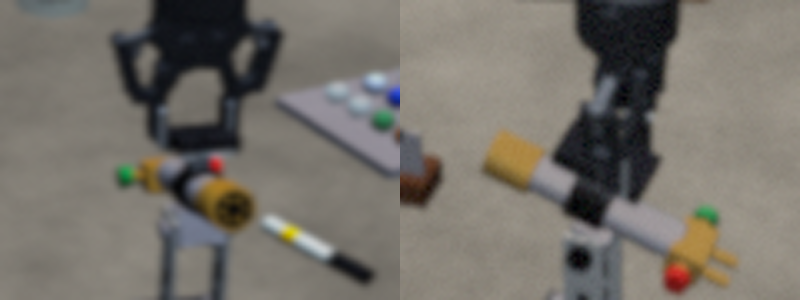

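Both views show the pad covering the plate, parallel to the barrel, and the torch head unmoved. The push is a steady 17 N, so I'm handing in.

```bash
python3 -c "
from h import *
print(order.close_job(), state()['ft_force'])"
```

```text
the job is handed in; nothing more can be done
the job is handed in; nothing more can be done
```

The job is handed in with the pad still gripped and held flush on the tilted plate: by my measurements it is within about 1 mm of centre, about 0.1° off the plate's 17.9° tilt, and under a steady push of about 17 N; the judge's result was not shown.

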